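# Stow the tea canisters behind the ratchet fence

## Task

Take the whisk on its rest out of the wooden ratchet rack and stand it upright on the round tray, then release the rack's pawl and slide the fence fully back. Stand every canister that is out on the plank upright in the rack's lane, then close the fence up on them so that the row is snug, with no gap wider than about 10 mm between the end stop, the canisters and the fence, and leave the pawl engaged in the teeth. Leave the stacked bowls standing where they are.

Things in the scene. Friction and masses are not known exactly. Their poses are not given: they have to be found in the camera images.
- rack: Fixed rack of brown wood, 126 x 388 mm, lying on the plank; origin: underside, mid lane, half way along. The lane runs along the rack's y axis (yaw within 0.15 rad of 0), floor 8 mm above the plank, 70 mm wide between side rails 10 mm wide with tops 26 mm above the plank, from a rear wall (rack y -182 mm, top at 38 mm) to the end stop (rack y 170 mm, top at 78 mm).
- tooth_rail (a point): Middle of the steel toothed rail that runs along the outside of the lane on the rack's -x side (towards the robot), 20 mm wide, tooth pitch 12 mm; this point lies at the tooth tops, 28 mm above the plank, 58 mm from mid lane.
- end_stop (a point): Foot of the end stop's inner face, on the lane floor in mid lane, axes as the rack's; the lane lies on its -y side.
- fence (a joint): Travel of the aluminium fence along the lane: 0 = fully back against the rear, 0.28 m = farthest towards the end stop. The space between fence and end stop is 0.30 m minus this value. Sliding needs 3 to 7 N and it stays where it is left. With the pawl engaged it clicks forward (towards the end stop, +y) but is blocked backward (12 mm of play, more if jerked faster than 0.15 m/s).
- fence_face (a point): Foot of the fence's front face at lane-floor height in mid lane, axes as the rack's. The fence plate is 66 mm wide, its top 84 mm above the plank; its foot reaches 45 mm behind (-y of) the face.
- fence_handle (a point): Point on the fence's upright dark wooden handle, 130 mm above the plank, mid lane, 19 mm behind the fence face. The handle measures 18 mm across the lane (x) and 30 mm along it (y), centred on this point, from 91 to 141 mm above the plank; it is the highest part of the rack.
- pawl (a joint): Angle of the pawl lever on the fence: 0 (up to 0.3 while it rides on a tooth) = engaged, lever leaning back, away from the end stop (-y); 1.7 rad = released, lever leaning towards the end stop (+y). Hinge along rack x, 54 mm above the plank, 20 mm behind the fence face and 58 mm to the -x side of mid lane. It is upright at 0.85 and falls by its own weight to the side it leans to (push under 1 N).
- pawl_knob (a point): Centre of the lever's dark steel knob: a bar 16 mm thick and 28 mm long along the rack's x axis, 42 mm from the hinge; 82 mm above the plank in either rest position, 97 mm when upright.
- whisk: Green ceramic whisk rest with a bamboo whisk standing handle up, one rigid piece 120 mm high; origin: centre of the underside. Rest 50 mm in diameter; the whisk handle on top is 24 mm in diameter, 65 to 120 mm above the underside. It starts in the lane, behind the fence. Mass about 0.16 kg.
- tray: Round dark wooden tray, fixed, 140 mm in diameter, flat top 12 mm above the plank; origin: centre of the underside.
- canister1: Plain aluminium canister with a small button in the lid, 56 mm in diameter, 70 mm high, about 0.16 kg, heaviest near the bottom; origin: centre of the underside. Two to four of the four canisters are present, all alike.
- canister2: Plain aluminium canister with a small button in the lid, 56 mm in diameter, 70 mm high, about 0.16 kg, heaviest near the bottom; origin: centre of the underside. Two to four of the four canisters are present, all alike.
- canister3: Plain aluminium canister with a small button in the lid, 56 mm in diameter, 70 mm high, about 0.16 kg, heaviest near the bottom; origin: centre of the underside. Two to four of the four canisters are present, all alike.
- canister4: Plain aluminium canister with a small button in the lid, 56 mm in diameter, 70 mm high, about 0.16 kg, heaviest near the bottom; origin: centre of the underside. Two to four of the four canisters are present, all alike.
- bowls: Two stoneware bowls stacked rim to rim, 122 mm in diameter, 140 mm high; origin: centre of the underside. Leave alone.
Not all that is in view belongs to the job. What is shaped like the canister1 but yellow is not meant. There is more than one size of the whisk; the job needs the smaller.

How it is judged (in metres and radians):
On the way, in this order (a step that is already met when the one before it is completed fails the run):
1. the whisk on its rest stands upright on the round tray (horizontal distance between whisk and tray below 0.045 m and angle between whisk's own z axis and vertical below 0.15 rad and height (world z) of whisk between 0.007 and 0.018 m), for 0.2 s.
2. the pawl is released and the fence is fully back (value of joint fence below 0.02 m and value of joint pawl above 1 rad), for 0.2 s.
3. every canister stands in the lane between fence and end stop (x of canister1 in the frame of rack between -0.012 and 0.012 m and z of canister1 in the frame of rack between 0.003 and 0.016 m and y of each of canister1, canister2, canister3, canister4 in the frame of rack below 0.146 m and y of each of canister1, canister2, canister3, canister4 in the frame of fence_face above 0.022 m and angle between each of canister1, canister2, canister3, canister4's own z axis and vertical below 0.12 rad and x of canister2 in the frame of rack between -0.012 and 0.012 m and z of canister2 in the frame of rack between 0.003 and 0.016 m and x of canister3 in the frame of rack between -0.012 and 0.012 m and z of canister3 in the frame of rack between 0.003 and 0.016 m and x of canister4 in the frame of rack between -0.012 and 0.012 m and z of canister4 in the frame of rack between 0.003 and 0.016 m), for 0.2 s.
At the end, for the whole second after the job is handed in: The whisk on its rest stands upright on the tray (within 45 mm of its centre); every canister present stands upright on the lane floor between fence and end stop; no gap along the row (stop, canisters, fence) is wider than 12 mm; the pawl is engaged (below 0.5 rad); all is at rest (all of step 1 and all of step 3 and (y of canister1 in the frame of fence_face below 0.04 m or horizontal distance between canister1 and canister2 below 0.068 m or horizontal distance between canister1 and canister3 below 0.068 m or horizontal distance between canister1 and canister4 below 0.068 m) and (y of canister1 in the frame of end_stop above -0.04 m or horizontal distance between canister1 and canister2 below 0.068 m or horizontal distance between canister1 and canister3 below 0.068 m or horizontal distance between canister1 and canister4 below 0.068 m) and (y of canister1 in the frame of end_stop above -0.04 m or y of canister1 in the frame of fence_face below 0.04 m or horizontal distance between canister1 and canister3 below 0.068 m or horizontal distance between canister1 and canister4 below 0.068 m) and (y of canister1 in the frame of end_stop above -0.04 m or y of canister1 in the frame of fence_face below 0.04 m or horizontal distance between canister1 and canister2 below 0.068 m or horizontal distance between canister1 and canister4 below 0.068 m) and (y of canister1 in the frame of end_stop above -0.04 m or y of canister1 in the frame of fence_face below 0.04 m or horizontal distance between canister1 and canister2 below 0.068 m or horizontal distance between canister1 and canister3 below 0.068 m) and (y of canister2 in the frame of fence_face below 0.04 m or horizontal distance between canister2 and canister1 below 0.068 m or horizontal distance between canister2 and canister3 below 0.068 m or horizontal distance between canister2 and canister4 below 0.068 m) and (y of canister2 in the frame of end_stop above -0.04 m or horizontal distance between canister2 and canister1 below 0.068 m or horizontal distance between canister2 and canister3 below 0.068 m or horizontal distance between canister2 and canister4 below 0.068 m) and (y of canister2 in the frame of end_stop above -0.04 m or y of canister2 in the frame of fence_face below 0.04 m or horizontal distance between canister2 and canister3 below 0.068 m or horizontal distance between canister2 and canister4 below 0.068 m) and (y of canister2 in the frame of end_stop above -0.04 m or y of canister2 in the frame of fence_face below 0.04 m or horizontal distance between canister2 and canister1 below 0.068 m or horizontal distance between canister2 and canister4 below 0.068 m) and (y of canister2 in the frame of end_stop above -0.04 m or y of canister2 in the frame of fence_face below 0.04 m or horizontal distance between canister2 and canister1 below 0.068 m or horizontal distance between canister2 and canister3 below 0.068 m) and (y of canister3 in the frame of fence_face below 0.04 m or horizontal distance between canister3 and canister1 below 0.068 m or horizontal distance between canister3 and canister2 below 0.068 m or horizontal distance between canister3 and canister4 below 0.068 m) and (y of canister3 in the frame of end_stop above -0.04 m or horizontal distance between canister3 and canister1 below 0.068 m or horizontal distance between canister3 and canister2 below 0.068 m or horizontal distance between canister3 and canister4 below 0.068 m) and (y of canister3 in the frame of end_stop above -0.04 m or y of canister3 in the frame of fence_face below 0.04 m or horizontal distance between canister3 and canister2 below 0.068 m or horizontal distance between canister3 and canister4 below 0.068 m) and (y of canister3 in the frame of end_stop above -0.04 m or y of canister3 in the frame of fence_face below 0.04 m or horizontal distance between canister3 and canister1 below 0.068 m or horizontal distance between canister3 and canister4 below 0.068 m) and (y of canister3 in the frame of end_stop above -0.04 m or y of canister3 in the frame of fence_face below 0.04 m or horizontal distance between canister3 and canister1 below 0.068 m or horizontal distance between canister3 and canister2 below 0.068 m) and (y of canister4 in the frame of fence_face below 0.04 m or horizontal distance between canister4 and canister1 below 0.068 m or horizontal distance between canister4 and canister2 below 0.068 m or horizontal distance between canister4 and canister3 below 0.068 m) and (y of canister4 in the frame of end_stop above -0.04 m or horizontal distance between canister4 and canister1 below 0.068 m or horizontal distance between canister4 and canister2 below 0.068 m or horizontal distance between canister4 and canister3 below 0.068 m) and (y of canister4 in the frame of end_stop above -0.04 m or y of canister4 in the frame of fence_face below 0.04 m or horizontal distance between canister4 and canister2 below 0.068 m or horizontal distance between canister4 and canister3 below 0.068 m) and (y of canister4 in the frame of end_stop above -0.04 m or y of canister4 in the frame of fence_face below 0.04 m or horizontal distance between canister4 and canister1 below 0.068 m or horizontal distance between canister4 and canister3 below 0.068 m) and (y of canister4 in the frame of end_stop above -0.04 m or y of canister4 in the frame of fence_face below 0.04 m or horizontal distance between canister4 and canister1 below 0.068 m or horizontal distance between canister4 and canister2 below 0.068 m) and y of any of canister1, canister2, canister3, canister4 in the frame of end_stop above -0.04 m and y of any of canister1, canister2, canister3, canister4 in the frame of fence_face below 0.04 m and value of joint pawl below 0.5 rad and velocity of joint fence between -0.01 and 0.01 m/s and linear speed of each of canister1, canister2, canister3, canister4, whisk below 0.03 m/s); the robot touches nothing.
It fails at once if the stacked bowls are disturbed (moved over 30 mm or tipped) (distance of bowls from where it was at the start of the episode above 0.03 m or angle between bowls's own z axis and vertical above 0.3 rad).
Of canister1, canister2, canister3, canister4 only 2 to 4 are there at a start; the rules pass over those that are not, and their reading is None.
At some moment in a run one of canister1, canister2, canister3, canister4 may be knocked a few centimetres aside while the robot is not near it.
It also fails if it takes over 210 s, if anything falls off the work surface, if the arm or the gripper's body presses on something with over 40 N, if the wrist force passes 120 N, or if a joint passes its speed limit or range.

## Robot

A 6-joint arm with a two-finger parallel gripper is mounted at the origin on the work surface. World frame = base frame: x ahead of the robot, y to its left, z up, the work surface at z = 0. Lengths are in m, angles in degrees, forces in N, time in s.
With the tool pointing down it reaches from about 0.325 to 0.85 m from the base axis. Payload 15.5 kg.
Tool frame: the origin (TCP) lies midway between the tips of the shut fingers; the grasp point (between the pads) lies 19 mm behind it; z points along the fingers, y is the line along which they close (so a half turn about z gives the same grasp; the last joint's range is limited). The gripper opens to 91 mm and grips with 3 to 60 N. Pads are 32 mm wide; open, the fingers measure 118 mm over their backs; the gripper's body (76 mm by 178 mm) begins 60 mm behind the grasp point.
Start: joints at [71.878, 28.281, 77.091, -0, 74.628, -5.472], TCP at [0.137, 0.61, 0.214] pointing down, gripper open.
Joint ranges: [-166.48, 166.48], [-47.26, 123.95], [12.59, 153.08], [-70.14, 250.14], [6.76, 159.57], [-176.63, 176.63]. Speed limits (degrees/s): [108.29, 108.29, 147.25, 172.46, 172.46, 172.46].

## Interface

Orientations are given as a 3x3 rotation matrix whose columns are the frame's x, y, z axes.
In Python, from bench import ctrl gives the robot as it stands. The module is installed in compiled form; this text tells all that it offers. Calls block until the motion is done:
- ctrl.goto(position, orientation): joint-space move of the TCP to a pose.
- ctrl.move_l(position, vel=0.15, ori=None, contact_N=None): straight line of the TCP; ori=None keeps the orientation; vel is the mean speed in m/s. With contact_N (N) it stops when the force on the tool has changed by that much, and returns True; else False.
- ctrl.movej(angles): joint-space move.
- ctrl.command_gripper(opening): opening from 0.0 (shut) to 1.0 (fully open); the grip force is fixed at half the most; returns when the fingers have stopped.
- ctrl.sleep(seconds).
- ctrl.ik(position, orientation): joint angles nearest the present ones, or None.
- ctrl.read_camera(name): name is "scene" or "side" or "wrist"; returns the picture (400x640x3 uint8, blue, green, red); there is no depth.
- ctrl.camera_params(name): a dict with "fx", "fy", "cx", "cy" (pixels), "pose" (4x4, takes a point from camera to world coordinates); the wrist camera has in their place "T_tool_cam" (4x4, takes a point from camera to tool coordinates, whose origin is the TCP and whose axes are the flange's). Camera axes: x right, y up, looking along -z (the intrinsics and any distortion apply to the point x, -y, -z); pixel columns grow to the right and rows downward; lengths in m; the calibration is good to about 2 mm. A picture is of the moment at which its call begins: read the wrist's pose just before it. camera_params takes no time and is no camera call.
A pose or a line that the arm cannot do raises ctrl.MotionError and nothing moves.
- ctrl.sign_off(): hands the job in; it is judged then, once.
Readings, each from a call of its own:
- ctrl.current_t(): time.
- ctrl.current_q(): joint angles.
- ctrl.current_dq(): joint speeds.
- ctrl.current_effort(): joint torques, N m.
- ctrl.current_tool_pos(): TCP position.
- ctrl.current_eef_rot(): TCP orientation.
- ctrl.current_contact_force(): force on the tool from outside, world axes, zero at the start.
- ctrl.current_wrist_torque(): the same for the moment, N m.
- ctrl.current_grip_width(): opening from 0.0 (shut) to 1.0 (fully open).
- ctrl.current_grasp_force(): force on a finger pad.
Only numpy, scipy, OpenCV 4.12 (cv2) and the standard library are available. Lean on these libraries where they do the work, as an engineer would, in place of code of your own. Each camera call takes 0.05 s, during which the arm holds its last target. There are 200 camera calls.

## Working session

There is one attempt and no reset: what is moved stays moved. The work goes in short steps, each a Python script; the robot and the scene stay as the last script left them, time stands still between calls to the robot, and variables do not carry over. Pictures are saved under pics/ and viewed, at most 14 in all, crops included, and the job is handed in when it is done.

```bash
mkdir -p pics; ls
python3 - <<'E'
from bench import ctrl
import cv2, numpy as np
np.set_printoptions(precision=4,suppress=True)
for n in ["scene","side","wrist"]:
    im=ctrl.read_camera(n); cv2.imwrite(f"pics/{n}0.png",im)
    print(n,ctrl.camera_params(n))
print(ctrl.current_tool_pos(),ctrl.current_eef_rot(),ctrl.current_t())
E
```

```text
pics
scene {'fx': 361.06785003845755, 'fy': 361.06785003845755, 'cx': 319.8802724963774, 'cy': 201.51301860985697, 'pose': array([[-0.7186, -0.4388,  0.5395,  1.1145],
       [ 0.6953, -0.4394,  0.5687,  0.5514],
       [-0.0125,  0.7838,  0.6209,  0.693 ],
       [ 0.    ,  0.    ,  0.    ,  1.    ]])}
side {'fx': 497.4191651249302, 'fy': 497.4191651249302, 'cx': 320.73721717213, 'cy': 205.47361775170285, 'pose': array([[ 0.8451,  0.3552, -0.3995,  0.1163],
       [-0.5346,  0.5591, -0.6338, -0.7646],
       [-0.0017,  0.7492,  0.6624,  0.8964],
       [ 0.    ,  0.    ,  0.    ,  1.    ]])}
wrist {'fx': 312.4853310822952, 'fy': 312.4853310822952, 'cx': 318.45313184745373, 'cy': 199.27543000494677, 'T_tool_cam': array([[-0.0015,  0.959 ,  0.2834,  0.0795],
       [ 1.    ,  0.0014,  0.0005,  0.0006],
       [ 0.0001,  0.2834, -0.959 , -0.1705],
       [ 0.    ,  0.    ,  0.    ,  1.    ]])}
[0.1368 0.6095 0.2135] [[-0.9757  0.219  -0.0003]
 [ 0.219   0.9757 -0.0009]
 [ 0.0001 -0.001  -1.    ]] 0.15
```

View pics/scene0.png

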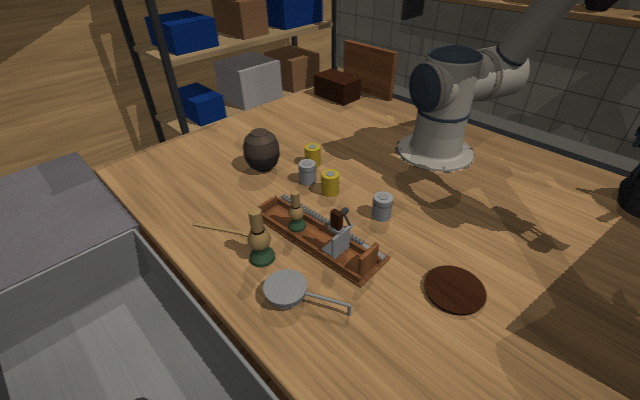

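View pics/side0.png

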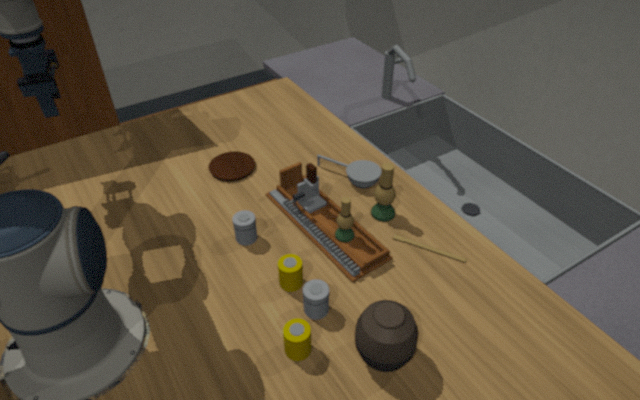

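The whisk candidates are the small one in the rack lane, scene (296,212) / side (344,220), and the larger one outside it, scene (262,240) / side (384,195). By the description it is the small one in the lane. The canister candidates are the grey ones, scene (307,172) and (382,207) / side (316,299) and (245,228). The yellow ones at scene (313,155) and (330,183) are not meant. I'll check the choice in one close crop.

```bash
cat > h.py <<'E'
from bench import ctrl
import cv2, numpy as np
np.set_printoptions(precision=4,suppress=True)
def ray(p,uv,T=None):
    T=p["pose"] if T is None else T
    d=np.array([(uv[0]-p["cx"])/p["fx"],-(uv[1]-p["cy"])/p["fy"],-1.0])
    return T[:3,3],T[:3,:3]@d
def onz(o,d,z): return o+d*(z-o[2])/d[2]
def tri(r1,r2):
    (a,u),(b,v)=r1,r2
    s=np.linalg.lstsq(np.c_[u,-v],b-a,rcond=None)[0]
    P,Q=a+u*s[0],b+v*s[1]
    return (P+Q)/2,np.linalg.norm(P-Q)
def wristpose():
    T=np.eye(4);T[:3,:3]=ctrl.current_eef_rot();T[:3,3]=ctrl.current_tool_pos()
    return T@ctrl.camera_params("wrist")["T_tool_cam"]
E
python3 - <<'E'
from h import *
s=ctrl.camera_params("scene");d=ctrl.camera_params("side")
for n,a,b in [("whisk top",(295,194),(346,203)),("canA",(307,163),(316,287)),("canB",(382,196),(245,216)),("tray",(455,289.5),(232,165.5)),("handle",(336.5,212),(312,168)),("bowls",(261,135),(387,312)),("bigwhisk",(256,212),(388,171)),("pan",(286,289),(364,174))]:
    print(n,*tri(ray(s,a),ray(d,b)))
print(onz(*ray(s,(455,290)),.012),onz(*ray(d,(232,166)),.012))
a=cv2.imread("pics/scene0.png")[180:290,240:400];b=cv2.imread("pics/side0.png")[150:285,255:400]
a=cv2.resize(a,None,fx=5,fy=5,interpolation=cv2.INTER_CUBIC)
cv2.imwrite("pics/c1.png",a)
cv2.imwrite("pics/c2.png",cv2.resize(b,None,fx=4.4,fy=4.4,interpolation=cv2.INTER_CUBIC))
E
```

```text
whisk top [ 0.6402 -0.0445  0.1186] 0.0016002495171822835
canA [ 0.466  -0.1897  0.0719] 0.0006180763083480539
canB [0.4358 0.0892 0.0736] 0.0004980871520268992
tray [0.5259 0.3814 0.0064] 0.002320708650388467
handle [0.6318 0.0972 0.1356] 0.003525293140097595
bowls [ 0.5202 -0.3524  0.1317] 0.002834840491709575
bigwhisk [ 0.7755 -0.0275  0.1472] 0.0030369445983155605
pan [0.8151 0.1164 0.0271] 0.0036469058438759784
[0.5307 0.3841 0.012 ] [0.5228 0.3706 0.012 ]
```

View pics/c1.png

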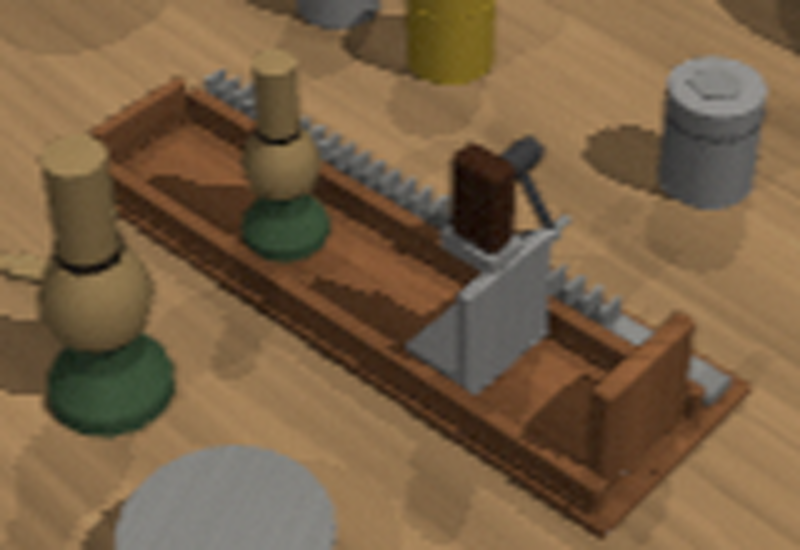

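View pics/c2.png

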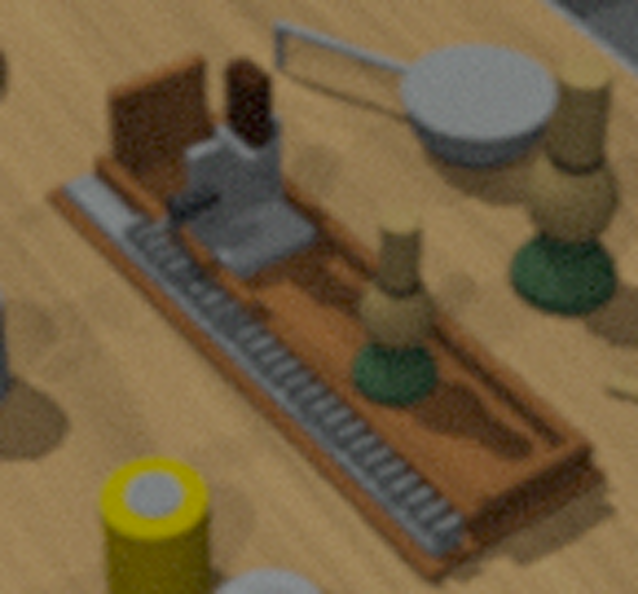

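The crops confirm the small whisk stands in the lane behind the fence (c1 at (285,150)), with the larger one outside the rack. The pawl is engaged, with its lever leaning to -y. Next I'll take an overhead wrist view.

Run:
```python
from h import *
R0=np.array([[-1,0,0],[0,1,0],[0,0,-1.]])
ctrl.goto([0.55,0.05,0.30],R0)
T=wristpose(); im=ctrl.read_camera("wrist"); cv2.imwrite("pics/w1.png",im); np.save("w1T.npy",T)
print(ctrl.current_tool_pos(),ctrl.current_q(),ctrl.current_t())
```

```text
[0.5499 0.0507 0.2999] [ -0.9369  18.0948  80.0757   0.0064  81.8415 -90.9836] 2.6833
```

View pics/w1.png

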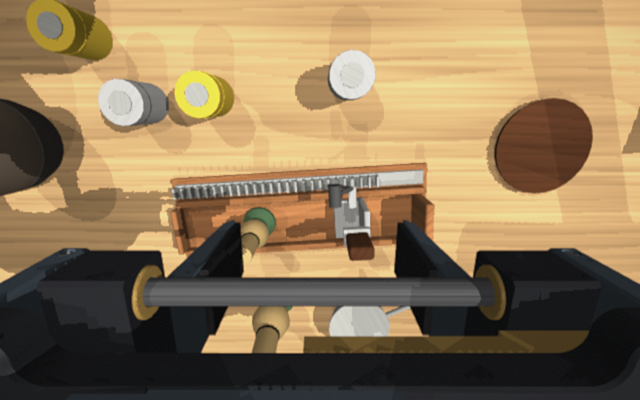

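The rack is yawed by about +0.07 rad (its -x edge runs from (171,181) to (426,163)), but the gripper hides the lower half of the picture. I'll shift so the camera is right above the lane.

Run:
```python
from h import *
R0=np.array([[-1,0,0],[0,1,0],[0,0,-1.]])
p=ctrl.camera_params("wrist");T=np.load("w1T.npy")
for n,uv,z in [("edge-y",(171,181),.004),("edge+y",(426,163),.004),("canA",(121,104),.07),("canB",(352,75),.07),("tray",(543,146),.012)]:
    print(n,onz(*ray(p,uv,T),z))
ctrl.goto([0.71,0.03,0.26],R0)
T=wristpose(); im=ctrl.read_camera("wrist"); cv2.imwrite("pics/w2.png",im); np.save("w2T.npy",T)
cv2.imwrite("pics/w2c.png",cv2.resize(im[60:300,120:520],None,fx=2,fy=2,interpolation=cv2.INTER_CUBIC))
```

```text
edge-y [ 0.579  -0.1747  0.004 ]
edge+y [0.5515 0.2127 0.004 ]
canA [ 0.4669 -0.1911  0.07  ]
canB [0.4339 0.0911 0.07  ]
tray [0.5253 0.3779 0.012 ]
```

View pics/w2c.png

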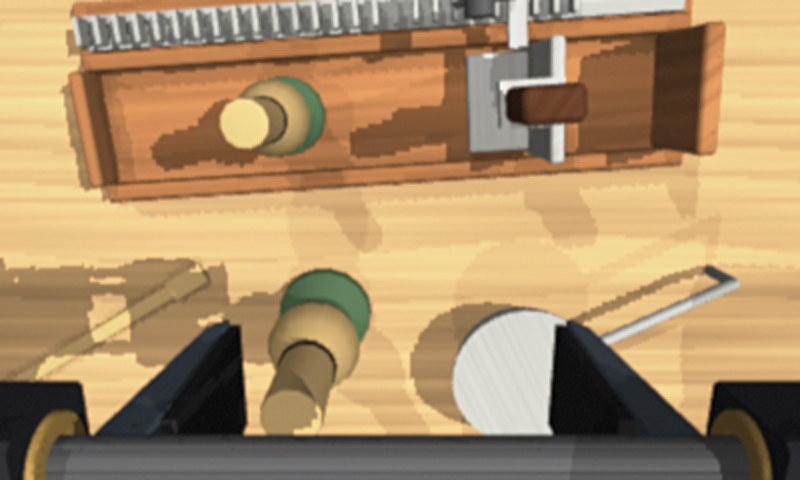

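The lane is clear in this view. In crop pixels, the whisk top is at (249,124), the handle top face at (555,103), the fence plate top's front edge at x≈565 and the end-stop foot at x≈655. I'll compute the rack frame from these.

Run:
```python
from h import *
p=ctrl.camera_params("wrist");T=np.load("w2T.npy")
f=lambda c,z: onz(*ray(p,(120+c[0]/2-.25,60+c[1]/2-.25),T),z)
for n,c,z in [("whisk",(249,124),.128),("handle",(555,103),.141),("rail- outer L",(82,52),.026),("rail- outer R",(690,20),.026),
 ("rail- in L",(105,66),.026),("rail- in M",(455,46),.026),("rail+ in L",(110,187),.026),("rail+ in R",(660,154),.026),("rail+ out L",(110,200),.026),("rail+ out R",(680,166),.026),
 ("fence front a",(565,37),.084),("fence front b",(564,161),.084),("stop top a",(724,24),.078),("stop top b",(716,152),.078),("stop top in a",(708,24),.078),("stop top in b",(698,152),.078),("stop foot a",(654,37),.026),("stop foot b",(653,148),.026),("rear wall top out a",(70,75),.038),("rear b",(92,187),.038)]:
    print(n,f(c,z))
```

```text
whisk [ 0.6435 -0.039   0.128 ]
handle [0.6341 0.1009 0.141 ]
rail- outer L [ 0.6052 -0.1613  0.026 ]
rail- outer R [0.5875 0.2065 0.026 ]
rail- in L [ 0.6133 -0.1484  0.026 ]
rail- in M [0.6021 0.0657 0.026 ]
rail+ in L [ 0.6874 -0.155   0.026 ]
rail+ in R [0.6668 0.1978 0.026 ]
rail+ out L [ 0.6958 -0.1562  0.026 ]
rail+ out R [0.6744 0.2115 0.026 ]
fence front a [0.6018 0.1176 0.084 ]
fence front b [0.6653 0.1218 0.084 ]
stop top a [0.5951 0.202  0.078 ]
stop top b [0.6611 0.2072 0.078 ]
stop top in a [0.595  0.1936 0.078 ]
stop top in b [0.6611 0.1972 0.078 ]
stop foot a [0.5971 0.186  0.026 ]
stop foot b [0.663  0.1929 0.026 ]
rear wall top out a [ 0.6189 -0.1646  0.038 ]
rear b [ 0.6857 -0.1608  0.038 ]
```

```bash
cat >> h.py <<'E'
YAW=0.06; O=np.array([.641,.022,0])
def rk(x,y,z): return O+np.array([np.cos(YAW)*x-np.sin(YAW)*y,np.sin(YAW)*x+np.cos(YAW)*y,z])
def Rz(a):  # tool down, closing axis (tool y) at world yaw a+90deg
    c,s=np.cos(a),np.sin(a)
    return np.array([[c,-s,0],[s,c,0],[0,0,1]])@np.array([[-1,0,0],[0,1,0],[0,0,-1.]])
def st(m=""): print(m,"tcp",ctrl.current_tool_pos(),"F",ctrl.current_contact_force(),"grip",ctrl.current_grip_width(),ctrl.current_grasp_force(),"t",ctrl.current_t())
E
python3 - <<'E'
from h import *
R=Rz(YAW)
w=np.array([.6437,-.0395,0])
ctrl.goto(w+[0,0,.20],R); ctrl.command_gripper(1.0)
print(ctrl.move_l(w+[0,0,.088],contact_N=8))
ctrl.command_gripper(0.0); st("gripped")
if ctrl.current_grip_width()>.15:
    z0=ctrl.current_tool_pos()[2]
    ctrl.move_l(w+[0,0,.30]); st("lifted")
    t=np.array([.5255,.3785,0])
    ctrl.goto(t+[0,0,.30],R)
    ctrl.move_l(t+[0,0,.115])
    print(ctrl.move_l(t+[0,0,z0+.004],vel=.03,contact_N=4)); st("placed")
    ctrl.command_gripper(.6); ctrl.move_l(t+[0,0,.30]); st("up")
    cv2.imwrite("pics/s1.png",np.vstack([ctrl.read_camera("scene")[100:340,150:550],ctrl.read_camera("side")[80:320,120:520]]))
E
```

```text
False
gripped tcp [ 0.6436 -0.0395  0.0879] F [-0.5598  0.8278 -1.8179] grip 0.25817300159735435 29.982832074165344 t 6.1083
lifted tcp [ 0.6433 -0.0394  0.2991] F [ 0.7516  0.7931 -1.9777] grip 0.25751275383694555 29.982798099517822 t 7.675
True
placed tcp [0.5253 0.3783 0.0917] F [-0.6978 -1.2718  6.7901] grip 0.2594645975782174 29.992227852344513 t 11.4167
up tcp [0.5252 0.3783 0.2991] F [ 0.2506  0.3544 -0.5606] grip 0.6009472477764403 0.0 t 13.6083
```

View pics/s1.png

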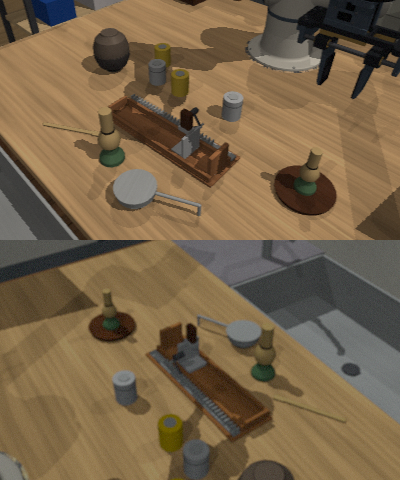

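The whisk stands upright near the tray's centre, and the canisters haven't moved. Next come the pawl and the fence.

Run:
```python
from h import *
R=Rz(YAW)
ctrl.goto(rk(-.058,.010,.22),R); ctrl.command_gripper(0)
print(ctrl.move_l(rk(-.058,.010,.076),contact_N=8)); 
print(ctrl.move_l(rk(-.058,.068,.076),vel=.08,contact_N=8)); st("pushed")
ctrl.sleep(.3)
ctrl.move_l(rk(-.058,.060,.20)); st()
for a in (YAW+np.pi/2,YAW-np.pi/2): print(ctrl.ik(rk(0,.079,.2),Rz(a)))
T=wristpose(); im=ctrl.read_camera("wrist"); cv2.imwrite("pics/w3.png",im)
im2=ctrl.read_camera("side"); im3=ctrl.read_camera("scene")
cv2.imwrite("pics/p1.png",np.hstack([cv2.resize(im2[150:250,250:350],(400,400)),cv2.resize(im3[190:290,290:390],(400,400))]))
```

```text
False
False
pushed tcp [0.579  0.0863 0.076 ] F [-0.128   0.7011  0.2994] grip 0.00515787190498264 0.3127169609069824 t 17.9583
 tcp [0.579  0.0784 0.1991] F [ 0.0099  0.5232 -0.3121] grip 0.0031715611572346843 0.0 t 19.2333
None
[ 3.6989 30.5647 75.1854 -0.     74.2499  0.2612]
```

View pics/p1.png

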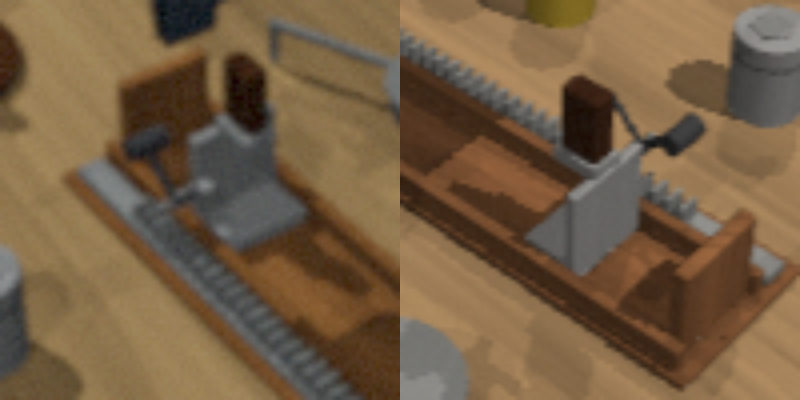

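The pawl is released: the knob now leans towards the end stop. Now I'll slide the fence back.

Run:
```python
from h import *
R=Rz(YAW-np.pi/2)
ctrl.goto(rk(-.001,.079,.22),R); ctrl.command_gripper(.5)
print(ctrl.move_l(rk(-.001,.079,.098),contact_N=8)); st("at")
ctrl.command_gripper(0); st("grip")
print(ctrl.move_l(rk(-.001,-.155,.098),vel=.08,contact_N=20)); st("back")
ctrl.command_gripper(.5); st("open")
p=ctrl.current_tool_pos(); ctrl.move_l(p+[0,0,.12])
v=ctrl.current_tool_pos()-O; print("rack y",-np.sin(YAW)*v[0]+np.cos(YAW)*v[1])
im2=ctrl.read_camera("side"); im3=ctrl.read_camera("scene")
cv2.imwrite("pics/p2.png",np.vstack([im2[100:380,160:460],im3[110:390,200:500]]))
```

```text
False
at tcp [0.6358 0.1009 0.0989] F [-0.0089  0.2937  0.4562] grip 0.49919988876936616 0.0 t 22.6583
grip tcp [0.6335 0.1007 0.0982] F [-13.1235  -2.0428   9.342 ] grip 0.19427130507902896 29.99896913766861 t 23.1917
True
back tcp [ 0.6482 -0.1251  0.0981] F [-1.7895  4.0109  7.4213] grip 0.1935554389628372 30.005406439304352 t 25.7583
open tcp [ 0.6477 -0.1252  0.0973] F [0.668  0.0165 0.2539] grip 0.4994998301425405 0.0 t 26.3667
rack y -0.1472122538274598
```

View pics/p2.png

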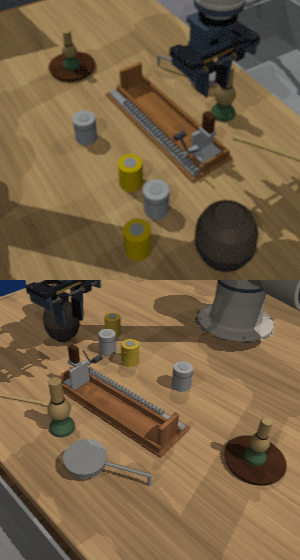

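The fence is fully back and the pawl is released. Canisters A (side (316,285)) and B (245,214) haven't moved. I'll move B first, checking with the side camera just before each grasp.

```bash
sed -i 's/^YAW=.*/YAW=0.063; O=np.array([.6385,.022,0])/' h.py
cat >> h.py <<'E'
RC=Rz(YAW-np.pi/2)
def lid_shift(uv):
    a=cv2.imread("pics/side0.png");b=ctrl.read_camera("side")
    u,v=uv; t=a[v-16:v+16,u-16:u+16]; w=b[v-60:v+60,u-60:u+60]
    r=cv2.matchTemplate(w,t,cv2.TM_CCOEFF_NORMED); _,m,_,l=cv2.minMaxLoc(r)
    return np.array(l)-44,m
def pick_place(c,y,x=0):
    c=np.array([c[0],c[1],0.])
    ctrl.goto(c+[0,0,.22],RC); ctrl.command_gripper(1)
    if ctrl.move_l(c+[0,0,.034],contact_N=8): st("blocked"); return False
    ctrl.command_gripper(0); st("gripped")
    if not .5<ctrl.current_grip_width()<.75: return False
    z=ctrl.current_tool_pos()[2]
    ctrl.move_l(c+[0,0,.25]); st("lifted")
    ctrl.goto(rk(x,y,.25),RC); ctrl.move_l(rk(x,y,z+.02))
    print(ctrl.move_l(rk(x,y,z+.007),vel=.03,contact_N=4)); st("placed")
    ctrl.command_gripper(.85); ctrl.move_l(rk(x,y,.25)); return True
E
python3 - <<'E'
from h import *
print(lid_shift((245,220)),lid_shift((316,292)))
print(pick_place((.4345,.0905),.136))
E
```

```text
(array([0, 0]), 0.9914175868034363) (array([0, 0]), 0.990744411945343)
gripped tcp [0.4344 0.0905 0.034 ] F [-1.1794  0.1833  4.0678] grip 0.6114045644646102 30.000638365745544 t 31.525
lifted tcp [0.4341 0.0905 0.2494] F [ 0.5126 -0.337  -0.8383] grip 0.6113937076534266 29.999701380729675 t 33.1167
True
placed tcp [0.6299 0.1577 0.0418] F [ 0.0806 -0.4493  4.6755] grip 0.6105626684983072 30.000845789909363 t 35.8417
True
```

Run:
```python
from h import *
s=lid_shift((316,292)); print(s)
if abs(s[0]).max()<=1: print(pick_place((.4667,-.1905),.074))
ctrl.goto([.45,.2,.35],RC)
im2=ctrl.read_camera("side"); im3=ctrl.read_camera("scene")
cv2.imwrite("pics/p3.png",np.hstack([cv2.resize(im2[100:380,180:460],(400,400)),cv2.resize(im3[130:330,230:430],(400,400))]))
```

```text
(array([0, 0]), 0.8483890295028687)
gripped tcp [ 0.4666 -0.1905  0.034 ] F [-2.0417  1.0586  2.8288] grip 0.612192595529834 30.000621378421783 t 41.85
lifted tcp [ 0.4663 -0.1903  0.2493] F [ 0.8209 -0.1197 -1.2279] grip 0.6088513154387504 29.999848008155823 t 43.4417
True
placed tcp [0.6339 0.0959 0.0418] F [-0.1303  1.1939  4.5128] grip 0.6068978593588067 30.000437200069427 t 46.5833
True
```

View pics/p3.png

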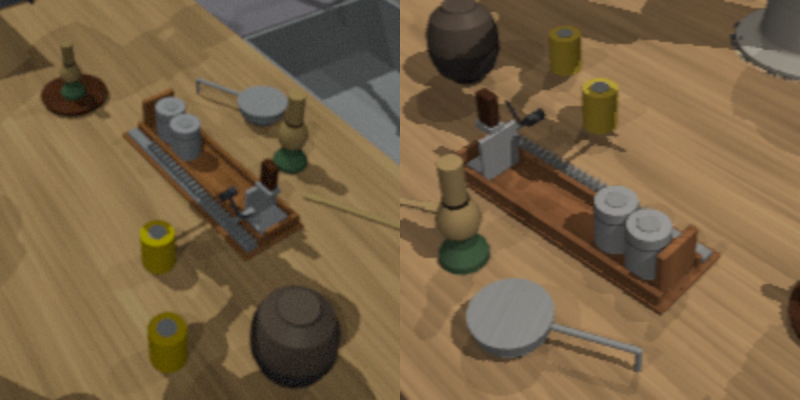

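Both canisters stand in the lane at the end stop, with no others out. Now I'll close the fence.

Run:
```python
from h import *
ry=lambda: (lambda v:-np.sin(YAW)*v[0]+np.cos(YAW)*v[1])(ctrl.current_tool_pos()-O)
ctrl.goto(rk(0,-.147,.24),RC); ctrl.command_gripper(.5)
print(ctrl.move_l(rk(0,-.147,.098),contact_N=8)); ctrl.command_gripper(0); st("grip")
print(ctrl.move_l(rk(0,.015,.098),vel=.07,contact_N=20),ry()); st()
print(ctrl.move_l(rk(0,.060,.098),vel=.03,contact_N=12),ry()); st("closed")
ctrl.sleep(.2); ctrl.command_gripper(.5); print(ry())
ctrl.move_l(ctrl.current_tool_pos()+[0,0,.12]); st()
```

```text
False
grip tcp [ 0.6481 -0.1247  0.0983] F [2.3456 0.5424 3.0322] grip 0.19519262923090883 30.00107914209366 t 53.45
False 0.015268973684026696
 tcp [0.6376 0.0372 0.0983] F [ 1.8894 -0.9432  7.3565] grip 0.19696150021306982 30.00099241733551 t 55.9167
True 0.041765734320569306
closed tcp [0.6359 0.0637 0.0983] F [-0.4454 -4.0317  5.9778] grip 0.197401435073299 30.000752806663513 t 56.85
0.04153336787104802
 tcp [0.6358 0.0635 0.2172] F [ 0.1842 -0.0345  0.652 ] grip 0.5008391868171891 0.0 t 58.6083
```

Run:
```python
from h import *
R=Rz(YAW)
ctrl.goto(rk(-.060,.112,.22),R); ctrl.command_gripper(0)
print(ctrl.move_l(rk(-.060,.112,.076),contact_N=8)); 
print(ctrl.move_l(rk(-.060,.050,.076),vel=.08,contact_N=6)); st("pushed")
ctrl.sleep(.3); ctrl.move_l(rk(-.060,.062,.10)); ctrl.move_l(rk(-.060,.062,.25))
ctrl.goto([.45,.2,.35],R)
im2=ctrl.read_camera("side"); im3=ctrl.read_camera("scene")
cv2.imwrite("pics/p4.png",np.hstack([cv2.resize(im2[130:250,200:320],(400,400)),cv2.resize(im3[180:300,280:400],(400,400))]))
```

```text
False
True
pushed tcp [0.5732 0.1034 0.0761] F [0.1655 0.2621 0.0311] grip 0.006072206260415466 0.0 t 62.325
```

View pics/p4.png

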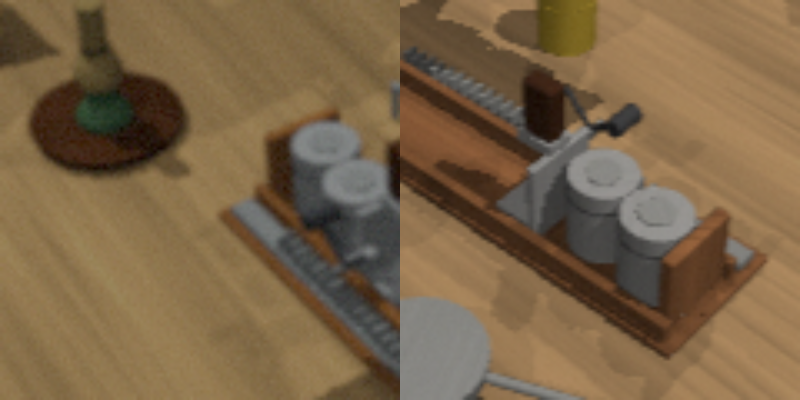

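The push stopped early on the first touch of the knob (pawl still released at p4 (625,120)). I'll repeat it more slowly with a higher threshold.

Run:
```python
from h import *
R=Rz(YAW)
ctrl.goto(rk(-.060,.112,.22),R)
ctrl.move_l(rk(-.060,.112,.076),contact_N=8)
print(ctrl.move_l(rk(-.060,.050,.076),vel=.04,contact_N=14)); st("pushed")
ctrl.sleep(.3); ctrl.move_l(rk(-.060,.062,.10)); ctrl.move_l(rk(-.060,.062,.25))
ctrl.goto([.45,.2,.35],R)
im2=ctrl.read_camera("side"); im3=ctrl.read_camera("scene")
cv2.imwrite("pics/p5.png",np.hstack([cv2.resize(im2[130:250,230:350],(400,400)),cv2.resize(im3[180:300,280:400],(400,400))]))
```

```text
False
pushed tcp [0.5754 0.0681 0.0759] F [-0.7612  0.2717 -0.2681] grip 0.006336842820568432 0.04055322613567114 t 68.675
```

View pics/p5.png

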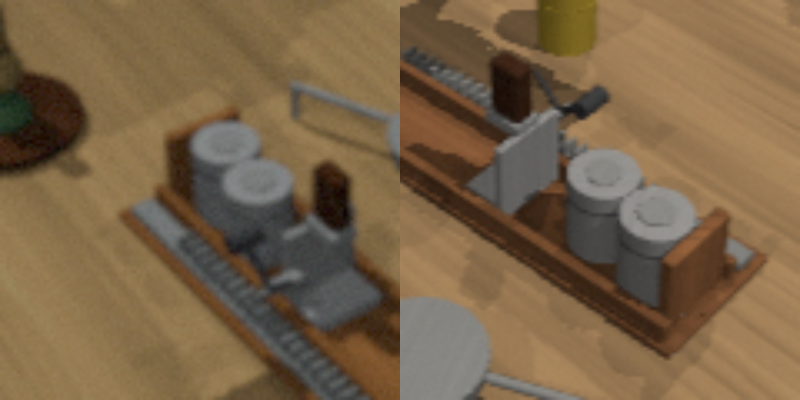

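The horizontal push slid the fence back instead of tipping the lever: the knob jams by friction against a finger that doesn't rise with it. I'll measure the fence and push along the knob's arc instead.

Run:
```python
from h import *
s=ctrl.camera_params("scene");d=ctrl.camera_params("side")
P,e=tri(ray(s,(313.3,197.4)),ray(d,(329,180.4))); P=P+[.0022,.0037,0]; v=P-O
hy=-np.sin(YAW)*v[0]+np.cos(YAW)*v[1]; print(P,e,"handle rack y",hy)
hy=.0065 if abs(hy-.0065)<.008 else None
H=hy-.001; R=Rz(YAW); X=-.058
f=lambda a,g=0: rk(X,H+.042*np.cos(a)+.014+g,.054+.042*np.sin(a)-.011)
A=np.radians([42,54,66,78,90,100,108])
ctrl.goto(rk(X,H+.07,.22),R)
q=f(A[0],.020); ctrl.move_l([q[0],q[1],.15]); ctrl.move_l(q,contact_N=8)
print(ctrl.move_l(f(A[0],.001),vel=.02,contact_N=3)); st("touch")
for a in A[1:]: ctrl.move_l(f(a),vel=.04)
st("over"); ctrl.sleep(.3); p=ctrl.current_tool_pos(); ctrl.move_l(p+[0,0,.12])
ctrl.goto([.45,.2,.35],R)
im2=ctrl.read_camera("side"); im3=ctrl.read_camera("scene")
cv2.imwrite("pics/p6.png",np.hstack([cv2.resize(im2[130:250,230:350],(400,400)),cv2.resize(im3[180:300,280:400],(400,400))]))
```

```text
[0.6389 0.0274 0.1427] 0.0006697577393928528 handle rack y 0.0053201567553358056
False
touch tcp [0.5773 0.0701 0.0711] F [0.585  0.1563 1.4644] grip 0.007765329583467545 0.0 t 74.6083
over tcp [0.5802 0.0246 0.0829] F [0.0727 0.7696 0.2863] grip 0.0027364534831032434 0.0 t 76.7333
```

View pics/p6.png

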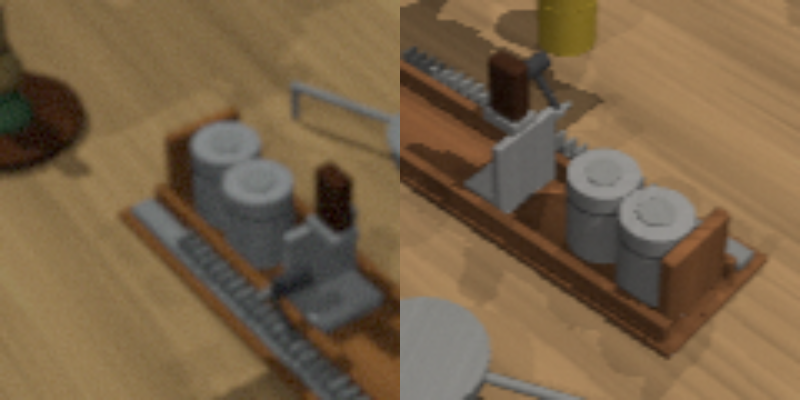

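The pawl is engaged. Now I'll click the fence forward, snug to about 0.0415.

Run:
```python
from h import *
ry=lambda: (lambda v:-np.sin(YAW)*v[0]+np.cos(YAW)*v[1])(ctrl.current_tool_pos()-O)
ctrl.goto(rk(0,.005,.24),RC); ctrl.command_gripper(.5)
print(ctrl.move_l(rk(0,.005,.098),contact_N=8)); ctrl.command_gripper(0); st("grip")
print(ctrl.move_l(rk(0,.030,.098),vel=.04,contact_N=25),ry()); st()
print(ctrl.move_l(rk(0,.055,.098),vel=.03,contact_N=14),ry()); st("closed")
ctrl.sleep(.2); ctrl.command_gripper(.5); print(ry())
ctrl.move_l(ctrl.current_tool_pos()+[0,0,.14])
ctrl.goto([.45,.2,.35],RC); st()
im2=ctrl.read_camera("side"); im3=ctrl.read_camera("scene")
cv2.imwrite("pics/p7.png",np.hstack([cv2.resize(im2[120:240,220:340],(400,400)),cv2.resize(im3[180:300,280:400],(400,400))]))
```

```text
False
grip tcp [0.6383 0.027  0.0983] F [-0.6735 -0.3678  4.1893] grip 0.19837902742561217 30.00035047531128 t 82.7333
False 0.03025440211142008
 tcp [0.6366 0.0522 0.0982] F [-1.6507  1.0094  6.4859] grip 0.19576518508256302 30.00138759613037 t 83.5083
True 0.04760433777433481
closed tcp [0.6355 0.0695 0.0983] F [-0.1013 -4.4936  4.7836] grip 0.1972174175992836 29.99917209148407 t 84.1333
0.0478983733870648
 tcp [0.4507 0.1996 0.3493] F [-0.0159 -0.7587 -0.6196] grip 0.49735580345758346 0.0 t 87.0167
```

View pics/p7.png

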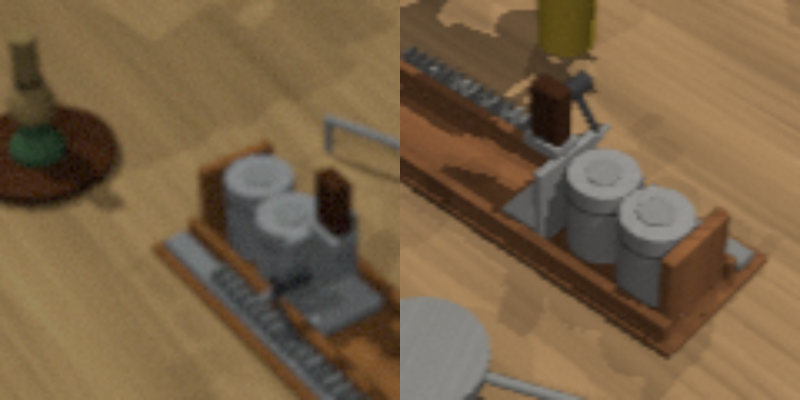

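The row looks snug and the pawl is engaged. I'll check the spacing numerically before handing in.

Run:
```python
from h import *
s=ctrl.camera_params("scene");d=ctrl.camera_params("side")
for n,a,b in [("handle",(325.6,205.2),(319.9,174)),("B",(357.2,242.7),(298.3,171.8)),("A",(341.5,231.2),(307.5,183.8))]:
    P,e=tri(ray(s,a),ray(d,b)); v=P+[.0022,.0037,0]-O
    print(n,P,e,"rack x,y",np.cos(YAW)*v[0]+np.sin(YAW)*v[1],-np.sin(YAW)*v[0]+np.cos(YAW)*v[1])
```

```text
handle [0.6339 0.0627 0.1381] 0.0029688312695563164 rack x,y 0.0003758786883201271 0.04445404976213492
B [0.6301 0.1657 0.0798] 0.0029913630900176664 rack x,y 0.0030644062239038343 0.14747398154302988
A [0.6257 0.1105 0.0778] 0.0026446063091713928 rack x,y -0.004771721488944558 0.0926822921293088
```

```bash
python3 -c "
from bench import ctrl
print(ctrl.sign_off(),ctrl.current_t())"
```

```text
the job is handed in; nothing more can be done
the job is handed in; nothing more can be done
```

The job is handed in, though no verdict came back: the whisk is upright on the tray, both canisters stand snug between end stop and fence, the pawl is engaged, and the bowls were left alone.

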